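# Set the cheese portioning turntable to the tall pin

## Task

Push the upright peg of the cheese turntable slowly and gently with a fingertip or the outside of the fingers (do not pinch it) until the dark index line on the turning board points straight at the tall ball-headed pin on the scale, not at the low stud, and take the hand away. Leave the cheese sitting in the middle of the board, and leave the jar and the small cheese where they stand.

Things in the scene. Friction and masses are not known exactly. Their poses are not given: they have to be found in the camera images.
- turntable_base: fixed round aluminium base of the turntable, 290 mm in diameter, 12 mm high, origin at the centre of its underside on the table; its z axis is the axis the board turns about. Its top carries a scale of short radial lines every 10 degrees from -70 to +70 degrees about its own x axis (which points away from the robot, turned by up to about 25 degrees), with long lines at -40 and +40 degrees
- dial: the turning board: white round board 230 mm in diameter, 20 mm thick, upper face 34 mm above the table, turning about the base's axis; origin on that axis at table height, its own x axis points along the index line (the peg stands on its -x side). It turns both ways, up to 1.6 rad to either side of the base's x axis. It has no spring: stiff bearing friction of about 0.15 N m (1.6 N at the peg) holds it wherever it is left
- dial_index (a point): point on the board's upper face at the outer end of its dark index line (5 mm wide, radial, from 70 to 112 mm from the centre and down the rim), 112 mm from the board's axis and 34 mm above the table; its x axis points outward along the line
- push_peg (a point): upright round steel peg fixed to the board, 14 mm in diameter, 40 mm tall (its top is 74 mm above the table), 95 mm from the board's axis, diametrically opposite the index line, on the robot's side; this point is the centre of its foot on the board's upper face. A low washer 22 mm in diameter and 1.5 mm high surrounds its foot. Pushing it sideways, along the circle about the board's axis, turns the board
- target_pin: the TALL steel pin on the scale, the target: a 10 mm stem with a round ball head 18 mm in diameter, 42 mm high in all, standing on one of the two long scale lines, 132 mm from the board's axis, fixed; origin at the centre of its foot, 12 mm above the table
- low_stud: the LOW steel stud on the other long scale line, not the target: plain, 10 mm in diameter, 10 mm high, 132 mm from the axis, fixed; origin at the centre of its foot, 12 mm above the table
- cheese: loose round yellow cheese, 90 mm in diameter, 45 mm high, about 0.3 kg, sitting about in the middle of the board and turning with it; origin at the centre of its underside, 34 mm above the table
- honey_jar: loose amber jar, 60 mm in diameter, 85 mm high, bystander to the left of the turntable; origin at the centre of its underside
- small_cheese: loose small brown smoked cheese, 68 mm in diameter, 50 mm high, bystander to the right of the turntable; origin at the centre of its underside
There are look-alikes about, which are no part of the job. Leave any green or red look-alike of the cheese alone.

How it is judged:
By the outcome, as a careful person would: the job done as asked, in the order asked, and still so for the second after the job is handed in, with the robot touching nothing.
It also fails if it takes over 45 s, if anything falls off the work surface, if the arm or the gripper's body presses on something with over 40 N, if the wrist force passes 120 N, or if a joint passes its speed limit or range.

## Robot

A 6-joint arm with a two-finger parallel gripper is mounted at the origin on the work surface. World frame = base frame: x ahead of the robot, y to its left, z up, the work surface at z = 0. Lengths are in m, angles in degrees, forces in N, time in s.
With the tool pointing down it reaches from about 0.3 to 0.75 m from the base axis. Payload 8.5 kg.
Tool frame: the origin (TCP) lies on the centre line of the jaws, within the pads' length; the fingertips stand 25 mm ahead of it and the grasp point (between the pads) lies 6 mm ahead of it; z points along the fingers, y is the line along which they close (so a half turn about z gives the same grasp; the last joint's range is limited). The gripper opens to 85 mm and grips with 20 to 120 N. Pads are 22 mm wide; open, the fingers measure 114 mm over their backs; the gripper's body (76 mm by 85 mm) begins 54 mm behind the grasp point. The pads swing forward as they close: fully open they stand 13 mm farther back than shut.
Start: joints at [53.612, 21.807, 74.336, -0, 83.858, -12.336], TCP at [0.224, 0.502, 0.22] pointing down, gripper open.
Joint ranges: [-178.18, 178.18], [-50.72, 133.34], [12.68, 142.11], [-81.47, 261.47], [9.98, 163.14], [-165.26, 165.26]. Speed limits (degrees/s): [136.94, 136.94, 180, 180, 180, 180].

## Interface

Orientations are given as a 3x3 rotation matrix whose columns are the frame's x, y, z axes.
In Python, from rig import telemetry, optics, env gives the robot as it stands.
- The arm moves only by the tool send_rows, never from a script. Its argument "deltas" is a list that holds one entry, the list of rows, each a list of 7 numbers: the shift along the tool's x, y, z in m, then the turn, a rotation vector about the tool's x, y, z in rad, then the opening, from -1 (shut) to 1 (fully open), so that 0 is half open. In form: [[[x, y, z, ax, ay, az, grip], ...]]. A call has 1 to 12 rows; each row shifts and turns the commanded pose from where the row before left it, along the tool's axes as they then stand; what a row does not reach is not made up. A row lasts 1/8 s, in which the tool goes at most 62.5 mm and 10.7 degrees, less where a joint would pass 70% of its speed; a pose out of reach is approached as far as the arm can. A call is refused whole if a number of a shift passes 0.0625 or a number of a turn 0.188, either way. A call with a gripper value outside its range is refused whole. The fingers move at their own pace and stop on an object; "squeeze" is the grip in N (left out, the last holds). Time passes only in rows, so rows that do not move let the fingers close. It gives the time, the measured TCP pose, the force, the opening and the grip force at its end, in the units of the state.
- telemetry.observe(): the state, without advancing time (a new reading comes with each control period).
- optics.get_image(name): name is "side" or "top"; returns a dict with "image" (400x640x3 uint8, red, green, blue), "range_z" (400x640 float32, m along the optical axis (not along the pixel's ray), 0 where there is no reading), "K" (3x3 intrinsics, pixels), "k1" (the pictures are not rectified: a ray, as slopes to the right and down, at radius r is drawn at 1 + k1 r^2 times it, then the intrinsics apply), "rvec" (rotation vector, rad) and "tvec" (3), from world to camera coordinates, as OpenCV has them. Camera axes: x right, y down, z forward; pixel columns grow to the right and rows downward; lengths in m; the calibration is good to about 2 mm. A picture is of the moment at which its call begins.
- env.close_job(): hands the job in; it is judged then, once.
The state is a dict: "time_s": time; "q": joint angles; "qvel": joint speeds; "joint_efforts": joint torques, N m; "position": TCP position; "tool_rot": TCP orientation; "ft_force": force on the tool from outside, world axes, zero at the start; "wrist_torque": the same for the moment, N m; "grip_width": finger opening in m; "gripper_force": force on a finger pad.
Only numpy, scipy, OpenCV 4.12 (cv2) and the standard library are available. Lean on these libraries where they do the work, as an engineer would, in place of code of your own. Each camera call takes 0.05 s, during which the arm holds its last target. There are 200 camera calls.

## Working session

There is one attempt and no reset: what is moved stays moved. The work goes in short steps, Python scripts to look and compute and a tool call to move; the robot and the scene stay as the last step left them, time stands still between calls to the robot, and variables do not carry over. Pictures are saved under pics/ and viewed, at most 10 in all, crops included, and the job is handed in when it is done.

Besides the shell and the picture viewer there is one more tool, called after ">>>" as name(argument=value, ...), one argument or row to a line, values as JSON. send_rows: Moves the arm, as the interface text tells. Its arguments: {"type":"object","properties":{"deltas":{"type":"array"},"squeeze":{"type":"number"}},"required":["deltas"]}

```bash
mkdir -p pics; cat > h.py <<'E'
import numpy as np,cv2
from rig import telemetry,optics,env
def cam(n):
    d=optics.get_image(n); d['R']=cv2.Rodrigues(np.array(d['rvec'],float))[0]; d['t']=np.array(d['tvec'],float).ravel(); return d
def ray(d,uv):
    K=np.array(d['K']); p=np.array(uv,float).reshape(-1,2)
    m=np.c_[(p[:,0]-K[0,2])/K[0,0],(p[:,1]-K[1,2])/K[1,1]]
    s=m.copy()
    for _ in range(20): s=m/(1+d['k1']*(s**2).sum(1,keepdims=True))
    return -d['R'].T@d['t'], np.c_[s,np.ones(len(s))]@d['R']
def onplane(d,uv,z):
    c,r=ray(d,uv); return c+r*((z-c[2])/r[:,2])[:,None]
def proj(d,P):
    q=np.atleast_2d(P)@d['R'].T+d['t']; s=q[:,:2]/q[:,2:]; s=s*(1+d['k1']*(s**2).sum(1,keepdims=True))
    K=np.array(d['K']); return s*[K[0,0],K[1,1]]+[K[0,2],K[1,2]]
def save(d,n,crop=None,f=1):
    im=d['image'][:,:,::-1]
    if crop: a,b,c,e=crop; im=im[b:e,a:c]
    cv2.imwrite('pics/'+n,cv2.resize(im,None,fx=f,fy=f,interpolation=cv2.INTER_CUBIC))
E
python3 - <<'E'
from h import *
for n in('top','side'):
    d=cam(n); save(d,n+'1.png'); c,r=ray(d,[320,200]); print(n,c,r,d['k1'],d['K'][0])
E
```

```text
top [0.56004047 0.02342887 1.23647398] [[ 0.08566779 -0.01968984 -0.99629263]] -0.13963272105280342 [486.47716178   0.         311.80356934]
side [ 0.26031124 -0.57537997  0.49470449] [[ 0.46129503  0.69760998 -0.54860575]] -0.039228639554016585 [449.08547646   0.         316.69702161]
```

View pics/top1.png

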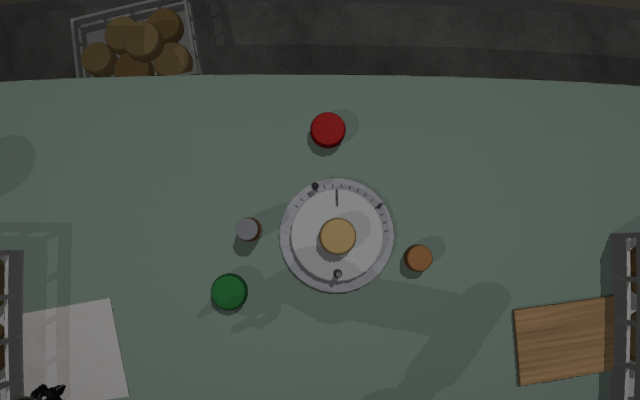

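View pics/side1.png

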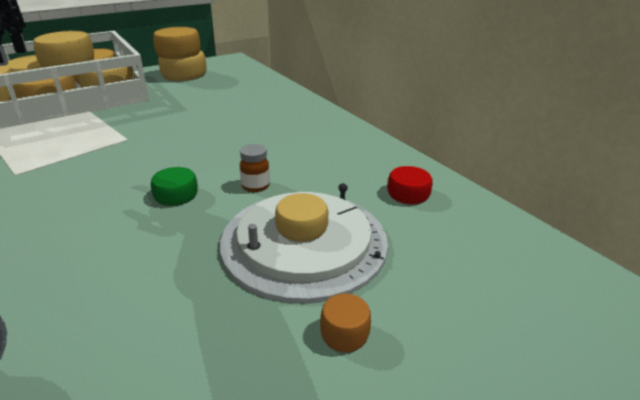

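The top view shows the turntable at about (337,236), its index line at (337,198) and the peg at (338,273). Two things could be the target: A at (315,186) top / (343,188) side, and B at (379,206) top / (377,255) side. In the side view A is tall with a ball head, so it fits the description, and B is the low stud. I'll confirm this in an enlarged crop and measure.

```bash
python3 - <<'E'
from h import *
d=cam('top'); s=cam('side')
im=d['image'].astype(np.uint8); hsv=cv2.cvtColor(im,cv2.COLOR_RGB2HSV)
crop=(270,170,410,310)
a=cv2.resize(im[170:300,272:402,::-1],(560,560),interpolation=cv2.INTER_CUBIC)
b=cv2.resize(s['image'][175:275,325:405,::-1],(240,300),interpolation=cv2.INTER_CUBIC)
o=np.zeros((560,800,3),np.uint8);o[:,:560]=a;o[:300,560:]=b;cv2.imwrite('pics/c2.png',o)
# base: low saturation vs green table
m=((hsv[...,1]<45)&(hsv[...,2]>60)).astype(np.uint8); k=np.zeros_like(m);k[165:305,265:405]=1
cs,_=cv2.findContours(m*k,cv2.RETR_EXTERNAL,cv2.CHAIN_APPROX_NONE); c=max(cs,key=cv2.contourArea)
P=onplane(d,cv2.convexHull(c)[:,0],.012)[:,:2].astype(np.float32); print('base',cv2.minEnclosingCircle(P),np.array(cv2.fitEllipse(P),dtype=object))
m2=((hsv[...,1]<45)&(hsv[...,2]>150)).astype(np.uint8)*k
for th in(130,150,165,180):
    m2=((hsv[...,1]<60)&(hsv[...,2]>th)).astype(np.uint8)*k
    cs,_=cv2.findContours(m2,cv2.RETR_EXTERNAL,cv2.CHAIN_APPROX_NONE)
    if cs:
        c=max(cs,key=cv2.contourArea);P=onplane(d,cv2.convexHull(c)[:,0],.034)[:,:2].astype(np.float32);print('board',th,cv2.fitEllipse(P))
for n,lo,hi,z in(('cheese',(15,90,80),(30,255,255),.079),('small',(5,120,60),(14,255,255),.05)):
    mm=cv2.inRange(hsv,lo,hi)*(1 if 0 else 1); mm[:, :265]=0;mm[:,440:]=0;mm[:165]=0
    cs,_=cv2.findContours(mm,cv2.RETR_EXTERNAL,cv2.CHAIN_APPROX_NONE);c=max(cs,key=cv2.contourArea)
    print(n,cv2.minEnclosingCircle(onplane(d,c[:,0],z)[:,:2].astype(np.float32)))
for n,uv,z in(('line',[[337,190],[337,206]],.034),('pintop',[[315,186]],.05),('stud',[[379,206]],.022),('peg',[[338,273]],.074),('jar',[[247,229]],.085)): print(n,onplane(d,uv,z))
for n,uv,z in(('pinball',[[343,188]],.045),('stud',[[377,254]],.022),('pegtop',[[253,226]],.074)): print('side',n,onplane(s,uv,z))
print(telemetry.observe()['tool_rot'],telemetry.observe()['time_s'])
E
```

```text
Traceback (most recent call last):
cv2.error: OpenCV(4.12.0) /io/opencv/modules/imgproc/src/shapedescr.cpp:361: error: (-201:Incorrect size of input array) There should be at least 5 points to fit the ellipse in function 'fitEllipseNoDirect'
```

View pics/c2.png

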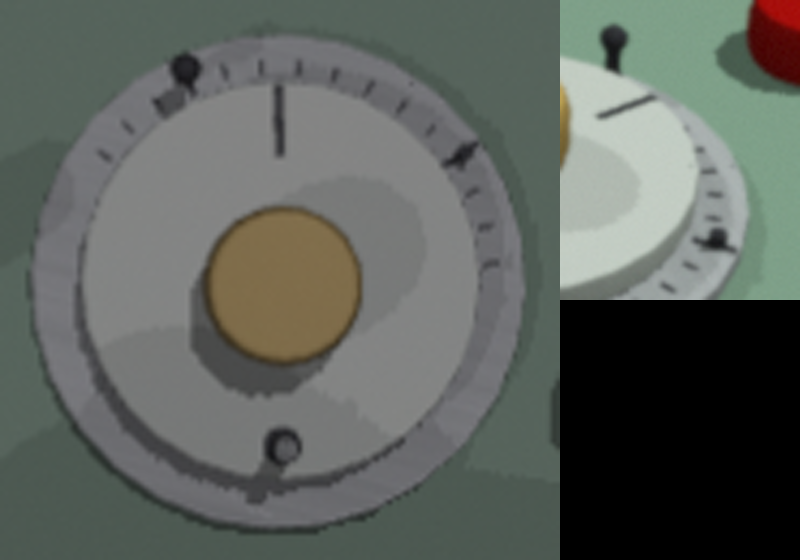

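The crop confirms it: the ball-headed tall pin is at upper left (315,186) and the plain low stud is at right (379,206). The masks need a green-excess criterion.

```bash
python3 - <<'E'
from h import *
d=cam('top'); s=cam('side')
im=cv2.GaussianBlur(d['image'],(3,3),0).astype(int); hsv=cv2.cvtColor(d['image'],cv2.COLOR_RGB2HSV)
k=np.zeros(im.shape[:2],np.uint8);k[170:300,272:402]=1
def fit(m,z,n):
    m=cv2.morphologyEx(m.astype(np.uint8)*k,cv2.MORPH_OPEN,np.ones((3,3)))
    cs,_=cv2.findContours(m,cv2.RETR_EXTERNAL,cv2.CHAIN_APPROX_NONE);c=max(cs,key=cv2.contourArea)
    P=onplane(d,cv2.convexHull(c)[:,0],z)[:,:2].astype(np.float32);print(n,cv2.fitEllipse(P))
print(im[175,280],im[215,310],im[240,283],im[275,310])
fit((im[...,1]-(im[...,0]+im[...,2])/2<4),.012,'base')
ex=im[...,2]-im[...,1]
fit((im.sum(2)>330)&(ex<4),.034,'board')
for n,lo,hi,z in(('cheese',(12,80,50),(30,255,255),.079),('small',(3,120,50),(14,255,255),.05)):
    mm=cv2.inRange(hsv,lo,hi); mm[:,:265]=0;mm[:,440:]=0;mm[:165]=0;mm[310:]=0
    cs,_=cv2.findContours(mm,cv2.RETR_EXTERNAL,cv2.CHAIN_APPROX_NONE);c=max(cs,key=cv2.contourArea)
    print(n,cv2.minEnclosingCircle(onplane(d,c[:,0],z)[:,:2].astype(np.float32)))
for n,uv,z in(('line',[[337,190.4],[337,206]],.034),('pinball',[[314.9,186.2]],.045),('stud',[[379.2,205.7]],.022),('peg',[[338.4,273.3]],.074),('jar',[[247.5,229]],.085)): print(n,onplane(d,uv,z))
for n,uv,z in(('pinball',[[343,188]],.045),('stud',[[377,254]],.022),('pegtop',[[253,226]],.074)): print('side',n,onplane(s,uv,z))
t=telemetry.observe();print(np.round(t['tool_rot'],3),t['time_s'])
E
```

```text
[85 99 91] [131 132 132] [118 118 122] [69 69 71]
base ((0.577495276927948, -0.04157961532473564), (0.2872972786426544, 0.2894212007522583), 62.53864669799805)
board ((0.5816451907157898, -0.04150686413049698), (0.22464972734451294, 0.23300941288471222), 138.91592407226562)
cheese ((0.5740565657615662, -0.040909700095653534), 0.04326074942946434)
small ((0.5216951966285706, -0.24184392392635345), 0.032541099935770035)
line [[ 0.68752836 -0.0425781   0.034     ]
 [ 0.64863781 -0.04252358  0.034     ]]
pinball [[0.69658378 0.01249881 0.045     ]]
stud [[ 0.65058704 -0.14931696  0.022     ]]
peg [[ 0.48519596 -0.04363602  0.074     ]]
jar [[0.58955    0.17236224 0.085     ]]
side pinball [[0.6984481  0.00847377 0.045     ]]
side stud [[ 0.64977091 -0.15701605  0.022     ]]
side pegtop [[ 0.48443889 -0.04771239  0.074     ]]
[[-0.913  0.408 -0.   ]
 [ 0.408  0.913 -0.   ]
 [ 0.    -0.    -1.   ]] 0.3
```

The measurements agree with the given sizes:

| Item | Position or angle | Check |
|---|---|---|
| Axis | about (0.577, -0.042) | base and board circles agree |
| Pin | r = 132 mm, bearing +24.4° | matches 132 mm |
| Stud | -55.7° | 80° from the pin, as it should be |
| Index | about 0° | to be turned to +24.4° |
| Peg | about (0.483, -0.043) | has to move about 40 mm along a chord towards -y |

I'll approach on the peg's +y side with the fingers shut.

>>> send_rows(
  deltas=[
    [[-0.0357,-0.0292,0,0,0,0,-1],[-0.0357,-0.0292,0,0,0,0,-1],[-0.0357,-0.0292,0,0,0,0,-1],[-0.0357,-0.0292,0,0,0,0,-1],[-0.0357,-0.0292,0,0,0,0,-1],[-0.0357,-0.0292,0,0,0,0,-1],[-0.0357,-0.0292,0,0,0,0,-1],[-0.0357,-0.0292,0,0,0,0,-1],[-0.0357,-0.0292,0,0,0,0,-1],[-0.0357,-0.0292,0,0,0,0,-1],[-0.0357,-0.0292,0,0,0,0,-1],[-0.0357,-0.0292,0,0,0,0,-1]],
  ],
)

```text
time_s: 1.8
position: [0.473, 0.0061, 0.2202]
tool_rot: [[-0.913, 0.408, 0.0], [0.408, 0.913, 0.0], [-0.0, 0.0, -1.0]]
ft_force: [-0.8, 0.8, 0.9]
grip_width: 0.0002
gripper_force: 0.0
```

>>> send_rows(
  deltas=[
    [[0,0,0,0,0,-0.158,-1],[0,0,0,0,0,-0.158,-1],[0,0,0,0,0,-0.158,-1],[0,0,0,0,0,-0.16,-1],[0,0,0.03,0,0,0,-1],[0,0,0.03,0,0,0,-1],[0,0,0.03,0,0,0,-1],[0,0,0.03,0,0,0,-1],[0,0,0,0,0,0,-1]],
  ],
)

```text
time_s: 2.92
position: [0.4716, 0.0078, 0.0989]
tool_rot: [[-0.977, -0.212, -0.004], [-0.212, 0.977, 0.001], [0.004, 0.002, -1.0]]
ft_force: [-0.1, 0.2, 0.4]
grip_width: 0.0003
gripper_force: 0.0
```

>>> send_rows(
  deltas=[
    [[0,0,0.014,0,0,0,-1],[0,0,0.014,0,0,0,-1],[0,0,0,0,0,0,-1],[0,-0.005,0,0,0,0,-1],[0,-0.005,0,0,0,0,-1],[0,-0.005,0,0,0,0,-1],[0,-0.005,0,0,0,0,-1],[0,0,0,0,0,0,-1]],
  ],
)

```text
time_s: 3.92
position: [0.4769, -0.0123, 0.0721]
tool_rot: [[-0.977, -0.212, -0.0], [-0.212, 0.977, -0.0], [0.0, 0.0, -1.0]]
ft_force: [-0.9, -0.4, -0.3]
grip_width: -0.0001
gripper_force: 0.0
```

```bash
python3 - <<'E'
from h import *
d=cam('top'); s=cam('side')
a=cv2.resize(d['image'][170:300,272:402,::-1],(480,480),interpolation=cv2.INTER_CUBIC)
b=cv2.resize(s['image'][160:280,210:330,::-1],(320,320),interpolation=cv2.INTER_CUBIC)
o=np.zeros((480,800,3),np.uint8);o[:,:480]=a;o[:320,480:]=b;cv2.imwrite('pics/c3.png',o)
t=telemetry.observe();print(t['position'],t['ft_force'])
E
```

```text
[ 0.47674798 -0.01191138  0.0720979 ] [-0.15052712 -0.56416786 -0.16043345]
```

View pics/c3.png

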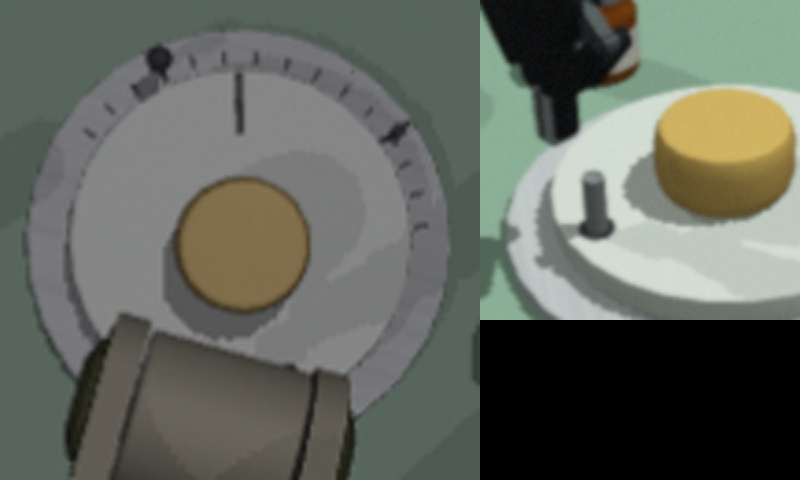

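The fingers stand beside the peg on its +y side, with a gap, and the index stays visible from the top at (239,100) in the crop. I'll push gently.

>>> send_rows(
  deltas=[
    [[0,-0.003,0,0,0,0,-1],[0,-0.003,0,0,0,0,-1],[0,-0.003,0,0,0,0,-1],[0,-0.003,0,0,0,0,-1],[0,-0.003,0,0,0,0,-1],[0,-0.003,0,0,0,0,-1],[0,-0.003,0,0,0,0,-1],[0,-0.003,0,0,0,0,-1],[0,-0.003,0,0,0,0,-1],[0,-0.003,0,0,0,0,-1],[0,-0.003,0,0,0,0,-1],[0,0,0,0,0,0,-1]],
  ],
)

```text
time_s: 5.52
position: [0.4839, -0.0443, 0.0721]
tool_rot: [[-0.977, -0.212, 0.0], [-0.212, 0.977, -0.0], [0.0, -0.0, -1.0]]
ft_force: [-0.4, 0.2, -0.9]
grip_width: 0.0
gripper_force: 0.0
```

```bash
cat > m.py <<'E'
from h import *
import sys
d=cam('top'); s=cam('side'); C=np.array([.5775,-.0418])
# index line: dark pixels on the board's white annulus (72..110 mm), near the pin's side
g=d['image'].astype(float).mean(2); v,u=np.mgrid[170:240,272:402]; uv=np.c_[u.ravel(),v.ravel()]
P=onplane(d,uv,.034)[:,:2]-C; r=np.hypot(*P.T); a=np.degrees(np.arctan2(P[:,1],P[:,0])); w=g[uv[:,1],uv[:,0]]
k=(r>.074)&(r<.104)&(a>-20)&(a<50); wt=np.clip(95-w,0,None)*k
pk=a[np.argmax(wt)]; kk=wt*(abs(a-pk)<5); print('peak',pk,'mean angle',(kk*a).sum()/kk.sum(),'n',(kk>0).sum())
a4=cv2.resize(d['image'][170:300,272:402,::-1],(480,480),interpolation=cv2.INTER_CUBIC)
b=cv2.resize(s['image'][160:280,210:390,::-1],(320,213),interpolation=cv2.INTER_CUBIC)
o=np.zeros((480,800,3),np.uint8);o[:,:480]=a4;o[:213,480:]=b;cv2.imwrite('pics/'+sys.argv[1],o)
E
python3 m.py c4.png
```

```text
peak 1.0612618888722745 mean angle 0.37970146660137405 n 25
```

View pics/c4.png

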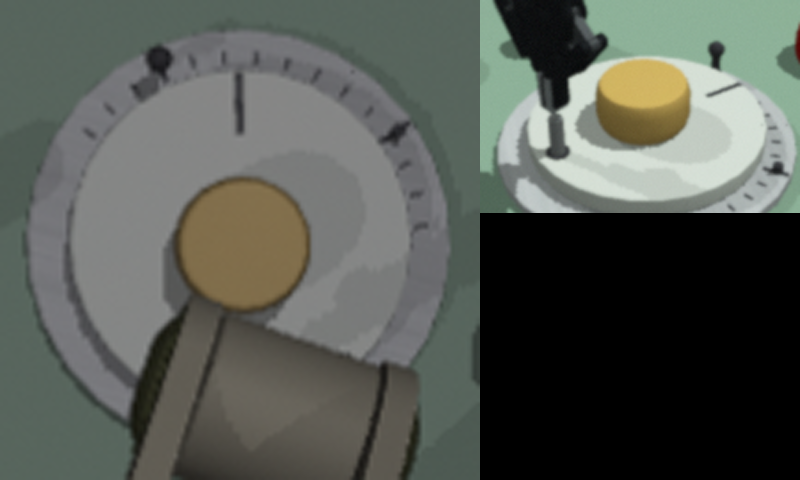

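The index hasn't moved (still at (239,100) in the crop), and in the side view the fingertips at (553,105) seem to be at or above the peg's top. I'll check the depth there.

```bash
python3 - <<'E'
from h import *
s=cam('side'); t=telemetry.observe(); print(t['position'],t['grip_width'],t['ft_force'])
for z in(.034,.047,.06,.074,.085): print(z,proj(s,[.484,-.044,z]).round(1))
for u in(248,252,256):
  for v in range(202,246,4):
    Z=s['range_z'][v,u]; c,r=ray(s,[u,v]); print(u,v,s['image'][v,u],(c+r[0]*Z).round(3))
d=s; save(s,'c5.png',(215,180,295,260),7)
E
```

```text
[ 0.48376453 -0.04406065  0.07211963] 3.673836054610626e-05 [0.23111203 0.21313903 0.09988427]
0.034 [[253.4 244.8]]
0.047 [[252.8 238.5]]
0.06 [[252.3 232. ]]
0.074 [[251.7 224.9]]
0.085 [[251.2 219.2]]
248 202 [13 12 15] [ 0.475 -0.059  0.129]
248 206 [67 72 70] [ 0.477 -0.053  0.117]
248 210 [68 76 74] [ 0.476 -0.054  0.111]
248 214 [70 75 75] [ 0.476 -0.053  0.104]
248 218 [69 73 74] [ 0.475 -0.054  0.097]
248 222 [133 142 135] [ 0.475 -0.051  0.088]
248 226 [149 157 150] [ 0.477 -0.044  0.075]
248 230 [144 151 145] [ 0.476 -0.046  0.068]
248 234 [156 163 156] [ 0.477 -0.042  0.057]
248 238 [179 187 179] [ 0.485 -0.022  0.033]
248 242 [163 171 164] [ 0.48  -0.031  0.032]
252 202 [14 16 18] [ 0.476 -0.07   0.134]
252 206 [12 16 15] [ 0.481 -0.057  0.118]
252 210 [13 14 15] [ 0.48  -0.06   0.113]
252 214 [13 13 15] [ 0.479 -0.059  0.106]
252 218 [16 18 19] [ 0.48  -0.057  0.097]
252 222 [91 97 94] [ 0.482 -0.05   0.084]
252 226 [79 82 81] [ 0.483 -0.048  0.075]
252 230 [69 73 72] [ 0.48  -0.053  0.071]
252 234 [68 72 71] [ 0.48  -0.052  0.063]
252 238 [68 72 70] [ 0.479 -0.053  0.056]
252 242 [66 70 69] [ 0.479 -0.052  0.047]
256 202 [11 13 14] [ 0.479 -0.078  0.138]
256 206 [17 18 20] [ 0.489 -0.055  0.114]
256 210 [14 16 18] [ 0.487 -0.059  0.11 ]
256 214 [15 15 17] [ 0.487 -0.058  0.102]
256 218 [22 23 25] [ 0.486 -0.057  0.094]
256 222 [201 212 202] [0.515 0.011 0.034]
256 226 [161 171 163] [ 0.489 -0.049  0.073]
256 230 [116 123 118] [ 0.487 -0.051  0.067]
256 234 [102 108 104] [ 0.486 -0.053  0.061]
256 238 [ 93 101  97] [ 0.486 -0.052  0.053]
256 242 [83 87 86] [ 0.485 -0.053  0.045]
```

View pics/c5.png

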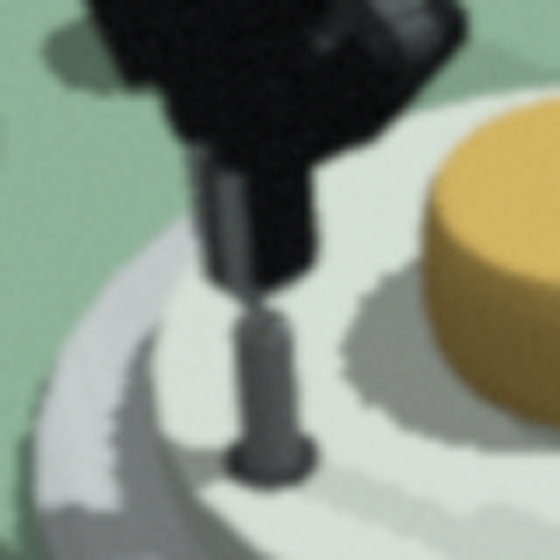

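The side crop shows the fingertips ending at crop (250,300), right above the peg's top. By depth the tip is at z≈0.086, about 38 mm higher than the stated tool length implies, so it passed over the peg. Position in x and y agrees. I'll back off, go 30 mm lower, and check.

>>> send_rows(
  deltas=[
    [[0,0.006,0,0,0,0,-1],[0,0.01,0,0,0,0,-1],[0,0.01,0,0,0,0,-1],[0,0.01,0,0,0,0,-1],[0,0,0,0,0,0,-1],[0,0,0.008,0,0,0,-1],[0,0,0.008,0,0,0,-1],[0,0,0.008,0,0,0,-1],[0,0,0.006,0,0,0,-1],[0,0,0,0,0,0,-1]],
  ],
)

```text
time_s: 6.92
position: [0.4759, -0.009, 0.0416]
tool_rot: [[-0.977, -0.212, -0.001], [-0.212, 0.977, 0.0], [0.001, 0.001, -1.0]]
ft_force: [0.1, 0.9, 0.5]
grip_width: 0.0001
gripper_force: 0.0
```

```bash
python3 - <<'E'
from h import *
s=cam('side'); t=telemetry.observe(); print(t['position'],t['grip_width'],t['ft_force'])
save(s,'c6.png',(200,160,310,260),6)
for z in(.03,.056,.08): print(z,proj(s,[t['position'][0],t['position'][1],z]).round(1))
E
```

```text
[ 0.47611461 -0.00899133  0.04193541] -0.0001473807061125214 [-0.16037856  0.02788492 -0.73302436]
0.03 [[240.1 237. ]]
0.056 [[238.8 224.4]]
0.08 [[237.6 212.4]]
```

View pics/c6.png

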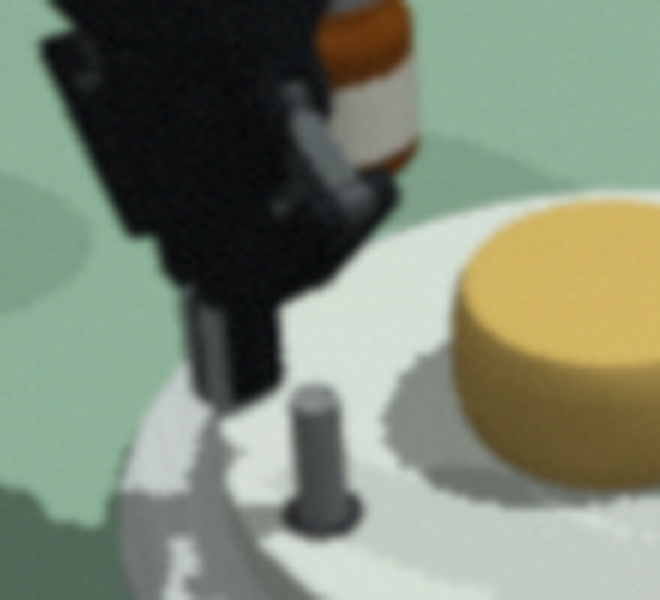

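The tip is now at crop (232,408), z≈0.055 and well below the peg's top, on its +y side with about a 13 mm gap. The knuckles are clear of the cheese. Pushing again.

>>> send_rows(
  deltas=[
    [[0,-0.003,0,0,0,0,-1],[0,-0.003,0,0,0,0,-1],[0,-0.003,0,0,0,0,-1],[0,-0.003,0,0,0,0,-1],[0,-0.003,0,0,0,0,-1],[0,-0.003,0,0,0,0,-1],[0,-0.003,0,0,0,0,-1],[0,-0.003,0,0,0,0,-1],[0,-0.003,0,0,0,0,-1],[0,-0.003,0,0,0,0,-1],[0,0,0,0,0,0,-1]],
  ],
)

```text
time_s: 8.35
position: [0.4829, -0.0387, 0.0422]
tool_rot: [[-0.977, -0.212, 0.001], [-0.212, 0.977, -0.0], [-0.001, -0.001, -1.0]]
ft_force: [-0.1, 0.1, 0.0]
grip_width: 0.0001
gripper_force: 0.1
```

```bash
python3 m.py c7.png
```

```text
peak 8.610078705220632 mean angle 8.897702809496472 n 28
```

View pics/c7.png

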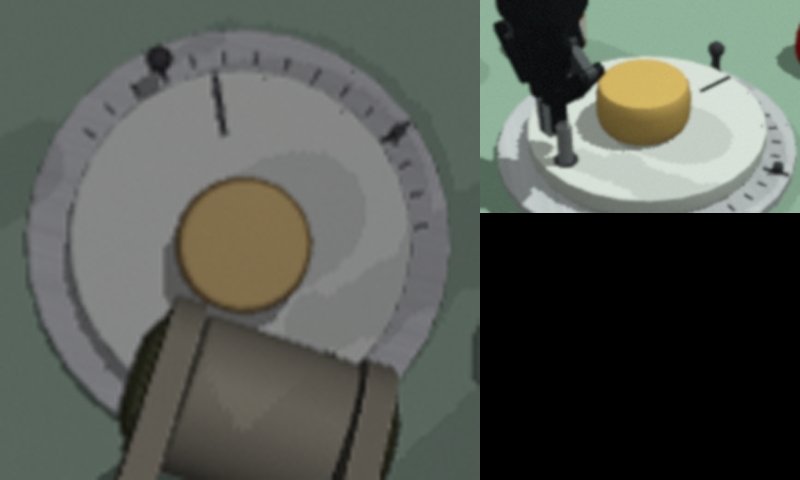

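The index has turned to 8.9° (crop (219,103)), with the cheese centred and very low force. About 15.5° (26 mm) remains, so I'll push 21 mm and then refine.

>>> send_rows(
  deltas=[
    [[0,-0.003,0,0,0,0,-1],[0,-0.003,0,0,0,0,-1],[0,-0.003,0,0,0,0,-1],[0,-0.003,0,0,0,0,-1],[0,-0.003,0,0,0,0,-1],[0,-0.003,0,0,0,0,-1],[0,-0.003,0,0,0,0,-1],[0,0,0,0,0,0,-1]],
  ],
)

```text
time_s: 9.45
position: [0.4873, -0.0592, 0.0422]
tool_rot: [[-0.977, -0.212, 0.001], [-0.212, 0.977, -0.0], [-0.001, -0.001, -1.0]]
ft_force: [0.1, -0.5, 0.3]
grip_width: -0.0001
gripper_force: 0.0
```

```bash
cat >> m.py <<'E'
def blob(u0,v0,h,z,n,th=60):
    q=np.clip(th-g[v0-h:v0+h+1,u0-h:u0+h+1],0,None); vv,uu=np.mgrid[v0-h:v0+h+1,u0-h:u0+h+1]
    c=np.array([(q*uu).sum(),(q*vv).sum()])/q.sum(); p=onplane(d,c,z)[0,:2]-C
    print(n,c.round(2),'r',np.hypot(*p).round(4),'ang',np.degrees(np.arctan2(p[1],p[0])).round(2),'n',(q>0).sum())
blob(315,186,3,.045,'ball'); blob(379,206,3,.022,'stud')
q=kk>0; l=P[q]; f=cv2.fitLine(l.astype(np.float32),cv2.DIST_L2,0,.001,.001).ravel(); print('line dir',np.degrees(np.arctan2(f[1],f[0])))
t=telemetry.observe(); print(t['position'],t['ft_force'],t['time_s'])
E
python3 m.py c8.png
```

```text
peak 21.273629490270583 mean angle 21.5671484453345 n 26
ball [314.63 185.89] r 0.1318 ang 24.63 n 37
stud [378.64 205.66] r 0.1289 ang -55.41 n 16
line dir 21.981165
[ 0.48721929 -0.05901869  0.04217897] [-0.35967207 -0.2801649  -0.7077449 ] 9.55
```

>>> send_rows(
  deltas=[
    [[0,-0.0015,0,0,0,0,-1],[0,-0.0015,0,0,0,0,-1],[0,-0.0015,0,0,0,0,-1],[0,0,0,0,0,0,-1],[0,0,0,0,0,0,-1]],
  ],
)

```text
time_s: 10.18
position: [0.4879, -0.0633, 0.0421]
tool_rot: [[-0.977, -0.213, -0.0], [-0.213, 0.977, -0.0], [0.0, -0.0, -1.0]]
ft_force: [0.7, 0.9, -0.1]
grip_width: 0.0
gripper_force: 0.1
```

```bash
python3 m.py c9.png
```

```text
peak 23.619753470005556 mean angle 23.973831971065763 n 24
ball [314.62 185.89] r 0.1319 ang 24.65 n 37
stud [378.65 205.65] r 0.1289 ang -55.4 n 16
line dir 25.252605
[ 0.48787426 -0.06330879  0.04211072] [-0.46930795 -0.58038667  0.84141433] 10.275
```

View pics/c9.png

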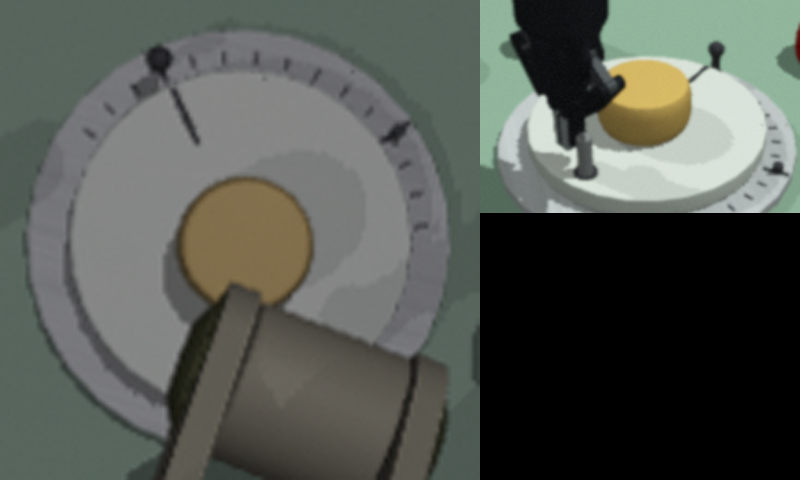

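The line at crop (180,110) now points almost at the ball pin at (158,58), with 0.65° (about 1.1 mm) to go. I'll nudge it, then withdraw.

>>> send_rows(
  deltas=[
    [[0,-0.001,0,0,0,0,-1],[0,0,0,0,0,0,-1],[0,0,0,0,0,0,-1],[0,0.005,0,0,0,0,-1],[0,0.01,0,0,0,0,-1],[0,0.015,0,0,0,0,-1],[0,0.015,0,0,0,0,-1],[0,0,-0.04,0,0,0,-1],[0,0,-0.05,0,0,0,-1],[0,0.05,-0.05,0,0,0,-1],[0,0.06,0,0,0,0,-1],[0,0,0,0,0,0,-1]],
  ],
)

```text
time_s: 11.78
position: [0.4549, 0.0852, 0.1768]
tool_rot: [[-0.976, -0.218, 0.001], [-0.218, 0.976, 0.0], [-0.001, 0.0, -1.0]]
ft_force: [0.3, 0.2, -0.2]
grip_width: -0.0002
gripper_force: 0.0
```

```bash
python3 m.py c10.png
```

```text
peak 24.10652187710129 mean angle 24.47563803151457 n 25
ball [314.62 185.89] r 0.1319 ang 24.65 n 37
stud [378.65 205.65] r 0.1289 ang -55.4 n 16
line dir 24.714409
[0.45608618 0.08236301 0.17627432] [-0.22682696 -0.20908975 -0.29519075] 11.875
```

View pics/c10.png

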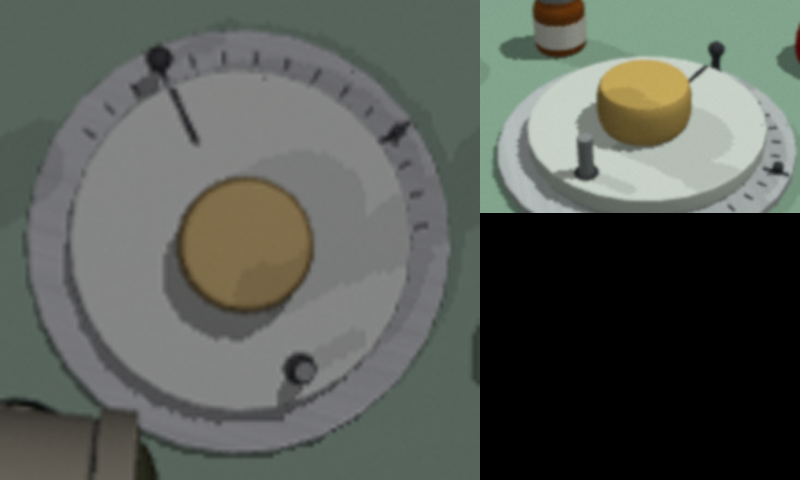

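The line at 24.5° points at the ball pin at 24.65°. The cheese is still in the middle, the jar hasn't moved, and the hand is clear. Handing in.

```bash
python3 -c "
from rig import env; print(env.close_job())"
```

```text
the job is handed in; nothing more can be done
None
```

The job is handed in: the index line points at the tall ball-headed pin, within about 0.2° by the top camera (24.5° against 24.65°), the cheese is still in the middle of the board, the jar and small cheese were not touched, and the hand is clear. One early pass went over the top of the peg without touching it, because the fingertips sat about 38 mm higher than the stated tool length.

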